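# Put the swapped canisters back on their own boards

### The arm

A 6-joint arm with a two-finger parallel gripper is mounted at the origin on the work surface. World frame = base frame: x ahead of the robot, y to its left, z up, the work surface at z = 0. Lengths are in m, angles in rad, forces in N, time in s.
With the tool pointing down it reaches from about 0.275 to 0.85 m from the base axis. Payload 5.2 kg.
Tool frame: the origin (TCP) lies midway between the tips of the shut fingers; the grasp point (between the pads) lies 19 mm behind it (bot.grasp_offset is the distance from the TCP to the grasp point, in m); z points along the fingers, y is the line along which they close (so a half turn about z gives the same grasp; the last joint's range is limited). The gripper opens to 85 mm and grips with 20 to 120 N. Pads are 22 mm wide; open, the fingers measure 114 mm over their backs; the gripper's body (76 mm by 85 mm) begins 54 mm behind the grasp point. The pads swing forward as they close: fully open they stand 13 mm farther back than shut.
Start: joints at [-1.468, 0.259, 1.535, -0, 1.348, -0.203], TCP at [0.166, -0.524, 0.231] pointing down, gripper open.
Joint ranges: [-3.14, 3.14], [-0.91, 2.08], [0.19, 2.58], [-1.22, 4.36], [0.22, 2.71], [-3.12, 3.12]. Speed limits (rad/s): [2.57, 2.57, 3.14, 3.14, 3.14, 3.14].

### API

Orientations are given as a rotation vector (axis times angle).
In Python, from station import sensors, vision, bot gives the robot as it stands.
- The arm moves only by the shell command python3 -m inch 'ROWS' [OPENING] [FORCE]. ROWS is text: rows parted by semicolons, each of 6 numbers parted by spaces: the shift along the world's x, y, z in mm, then the turn, a rotation vector about the world's x, y, z in degrees. A call has 1 to 8 rows; each row is the pose to reach, as a shift and turn from the pose commanded when the call began; what a row does not reach only later rows make up. A row lasts 1/10 s, in which the tool goes at most 50 mm and 8.59 degrees, less where a joint would pass 70% of its speed; a pose out of reach is approached as far as the arm can. A call with a gripper value outside its range is refused whole. OPENING is the finger opening in mm, from 0 to 85.4, set as the call begins (- or left out, the last holds). The fingers move at their own pace and stop on an object; FORCE is the grip in N (left out, the last holds). Time passes only in rows, so rows that repeat a pose let the fingers close. It gives the time, the measured TCP pose, the force, the opening and the grip force at its end, in the units of the state.
- sensors.get_state(): the state, without advancing time (a new reading comes with each control period).
- vision.snapshot(name): name is "scene" or "top"; returns the picture (480x640x3 uint8, red, green, blue); there is no depth.
- vision.camera_model(name): a dict with "fx", "fy", "cx", "cy" (pixels), "dist_coeffs" ([k1, k2, p1, p2, k3] as OpenCV has them; the pictures are not rectified), "eye" and "rotation" of the camera in the world. Camera axes: x right, y down, z forward; pixel columns grow to the right and rows downward; lengths in m; the calibration is good to about 2 mm. A picture is of the moment at which its call begins. camera_model takes no time and is no camera call.
- bot.finish_job(): hands the job in; it is judged then, once.
The state is a dict: "t": time; "q": joint angles; "qvel": joint speeds; "joint_efforts": joint torques, N m; "ee_pos": TCP position; "tcp_rot": TCP orientation; "wrist_force": force on the tool from outside, world axes, zero at the start; "torque": the same for the moment, N m; "opening": opening from 0.0 (shut) to 1.0 (fully open); "grip_force": force on a finger pad.
Only numpy, scipy, OpenCV 4.12 (cv2) and the standard library are available. Lean on these libraries where they do the work, as an engineer would, in place of code of your own. Each camera call takes 0.05 s, during which the arm holds its last target. There are 200 camera calls.

### The job

The three white canisters have been put back on one another's boards. Swap them round, parking one on the empty cork mat on the way: the tall round canister belongs on the board with the coffee grinder, the square one on the board with the teapot and the small round one on the board with the cup and saucer, each upright and centred on the board's cork disc. Set them down gently, do not tip or drop them, and leave the creamer and the teaspoon where they are.

Things in the scene. Friction and masses are not known exactly. Their poses are not given: they have to be found in the camera images.
- tall_canister: Tall round white ceramic canister, 72 mm in diameter at its belly, 64 mm at its foot, with a flat round bamboo lid whose top is 108 mm up; 134 mm high in all. Lid fast on; on its middle an upright brass knob (cylinder, 24 mm diameter, 26 mm high: grip it from above), 108 to 134 mm above the origin. Origin: centre of the underside, z up. About 0.4 kg.
- square_canister: Square white ceramic canister, 62 x 62 mm (sides along its x and y), with a flat square bamboo lid whose top is 83 mm up; 109 mm high in all. Lid fast on; on its middle an upright brass knob (cylinder, 24 mm diameter, 26 mm high: grip it from above), 83 to 109 mm above the origin. Origin: centre of the underside, z up. About 0.35 kg.
- small_canister: Small low round white ceramic canister, 60 mm in diameter, 54 mm at its foot, with a flat round bamboo lid whose top is 58 mm up; 84 mm high in all. Lid fast on; on its middle an upright brass knob (cylinder, 24 mm diameter, 26 mm high: grip it from above), 58 to 84 mm above the origin. Origin: centre of the underside, z up. About 0.25 kg.
- grinder_board: Fixed bamboo board, 10 mm thick, with a dark steel hand coffee grinder. Origin: at worktop level under the centre of the flat cork disc (92 mm across) where a canister stands, the surface there 10 mm up. Board spans x -60 to +205, y -55 to +55 mm. Grinder (54 mm in diameter, 165 mm high, its crank pointing to +x) at x = +150 mm.
- teapot_board: Fixed bamboo board, 10 mm thick, with a white teapot. Origin: at worktop level under the centre of the flat cork disc (92 mm across) where a canister stands, the surface there 10 mm up. Board spans x -60 to +205, y -55 to +55 mm. Teapot (94 mm in diameter, 103 mm high above the worktop, spout towards +x+y, handle towards -x-y reaching 75 mm from its axis) at x = +150 mm.
- cup_board: Fixed bamboo board, 10 mm thick, with a white cup on a saucer. Origin: at worktop level under the centre of the flat cork disc (92 mm across) where a canister stands, the surface there 10 mm up. Board spans x -60 to +205, y -55 to +55 mm. Saucer (100 mm across) and cup (74 mm across, rim 73 mm above the worktop) at x = +150 mm.
- cork_mat: Fixed round cork mat lying on the worktop, 112 mm across, 6 mm thick, empty at the start: the parking place. A fixed dark-wood pepper mill (48 mm diameter, 100 mm high) stands about 130 mm behind it. Origin: centre of its underside.
- creamer: Bystander: small loose open steel creamer, 52 mm across, 50 mm high, about 100 mm in front (robot side) of the cork mat. Origin: centre of its underside.
- teaspoon: Bystander: loose steel teaspoon 132 mm long lying crosswise just in front (robot side) of the cup board. Its x axis runs along it.
There are look-alikes about, which are no part of the job. Leave any green or pink look-alike of the small_canister alone.

How it is judged:
By the outcome, as a careful person would: the job done as asked, in the order asked, and still so for the second after the job is handed in, with the robot touching nothing.
It also fails if it takes over 102 s, if anything falls off the work surface, if the arm or the gripper's body presses on something with over 40 N, if the wrist force passes 120 N, or if a joint passes its speed limit or range.

## Working session

There is one attempt and no reset: what is moved stays moved. The work goes in short steps, Python scripts to look and compute and a shell command to move; the robot and the scene stay as the last step left them, time stands still between calls to the robot, and variables do not carry over. Pictures are saved under pics/ and viewed, at most 14 in all, crops included, and the job is handed in when it is done.

```bash
mkdir -p pics
python3 - <<'E'
from station import sensors, vision, bot
import cv2
for n in("scene","top"):
    cv2.imwrite(f"pics/{n}0.png",vision.snapshot(n)[:,:,::-1]); print(n,vision.camera_model(n))
print(sensors.get_state(),bot.grasp_offset)
E
```

```text
scene {'fx': 513.4968390167365, 'fy': 513.4968390167365, 'cx': 311.93725761859986, 'cy': 248.55722694886302, 'dist_coeffs': array([0.01699179, 0.        , 0.        , 0.        , 0.        ]), 'eye': array([ 0.94303471, -0.5689563 ,  0.76418335]), 'rotation': array([-2.24156235, -0.78422758,  0.32670888])}
top {'fx': 471.9746103354493, 'fy': 471.9746103354493, 'cx': 324.39485364897945, 'cy': 237.4515013226945, 'dist_coeffs': array([-0.00981098,  0.        ,  0.        ,  0.        ,  0.        ]), 'eye': array([0.43553286, 0.01202296, 1.09585918]), 'rotation': array([-2.16671558,  2.19469193, -0.07035454])}
{'t': 0.1, 'q': array([-1.46780410e+00,  2.59267136e-01,  1.53597238e+00, -1.40656031e-05,
        1.34800655e+00, -2.02784330e-01]), 'qvel': array([ 0.00032322, -0.00086083, -0.0036348 , -0.00119196,  0.00047798,
       -0.00014466]), 'joint_efforts': array([ 1.93297034e-03, -4.46974969e+01, -2.91244322e+01, -3.64667712e-04,
        6.32113544e-03, -9.08233915e-06]), 'ee_pos': array([ 0.16554452, -0.52399601,  0.23055994]), 'tcp_rot': array([-3.10331352e+00, -4.78196915e-01, -1.07960768e-04]), 'wrist_force': array([-0.18650756, -0.64822585,  0.22923331]), 'torque': array([-0.02505551, -0.0092809 ,  0.00314257]), 'grip_force': 0.0, 'opening': 0.9971220533148857} 0.0187
```

View pics/scene0.png

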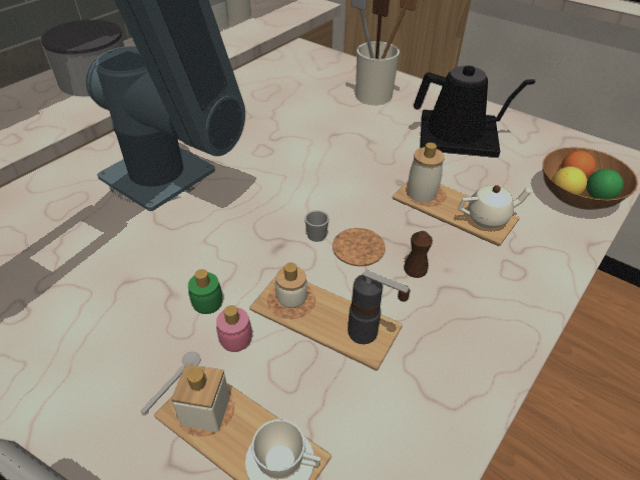

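View pics/top0.png

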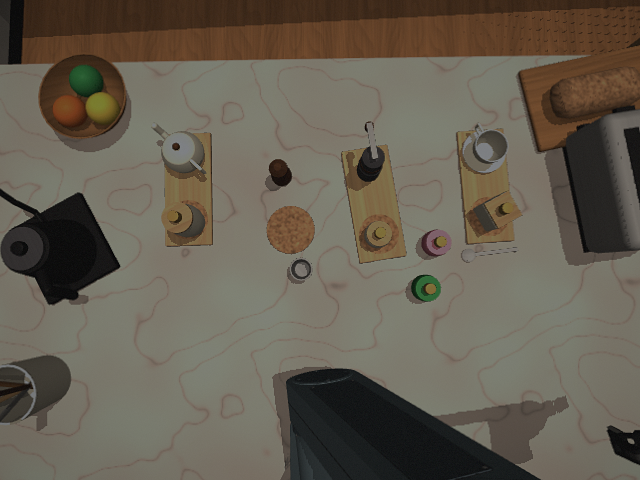

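The top view shows the tall canister on the teapot board (knob about 175,217), the small white one on the grinder board (379,233) and the square one on the cup board (505,209). The mat is at (291,229) and the creamer at (301,269). There are three candidates for small_canister: white (379,233), green (426,288) and pink (436,243). Only the white one fits, since the other two are coloured look-alikes. I'll confirm that in an enlarged crop.

```bash
cat > h.py <<'E'
import numpy as np, cv2
from station import sensors, vision, bot
def cam(n):
    m=vision.camera_model(n); K=np.array([[m['fx'],0,m['cx']],[0,m['fy'],m['cy']],[0,0,1]])
    return K,m['dist_coeffs'],np.array(m['eye']),cv2.Rodrigues(np.array(m['rotation']))[0]
def proj(n,P):
    K,d,e,R=cam(n); P=np.atleast_2d(P).astype(float)
    return cv2.projectPoints(P,cv2.Rodrigues(R.T)[0],-R.T@e,K,d)[0].reshape(-1,2)
def ray(n,uv):
    K,d,e,R=cam(n); p=cv2.undistortPoints(np.array(uv,float).reshape(-1,1,2),K,d).reshape(-1,2)
    return e,np.c_[p,np.ones(len(p))]@R.T
def plane(n,uv,z):
    e,v=ray(n,uv); return e+v*((z-e[2])/v[:,2])[:,None]
E
python3 - <<'E'
from h import *
a=cv2.imread('pics/top0.png'); b=cv2.imread('pics/scene0.png')
cv2.imwrite('pics/c1.png',cv2.resize(a[110:300,150:350],None,fx=4,fy=3.15) if 0 else cv2.resize(a[115:265,150:350],None,fx=4,fy=4,interpolation=3))
cv2.imwrite('pics/c2.png',cv2.resize(a[115:265,335:535],None,fx=4,fy=4,interpolation=3))
cv2.imwrite('pics/c3.png',cv2.resize(b[230:440,150:430],None,fx=2.8,fy=2.8,interpolation=3))
h=cv2.cvtColor(a,cv2.COLOR_BGR2HSV)
for p in [(180,200),(190,185),(365,205),(378,232),(380,236),(477,180),(506,209),(490,220),(175,217),(291,229),(200,240)]: print(p,h[p[1],p[0]])
print(plane('top',[(291,229)],.006),proj('scene',plane('top',[(291,229)],.006)))
E
```

```text
(180, 200) [ 17 119 124]
(190, 185) [ 19 113 124]
(365, 205) [ 19 114 125]
(378, 232) [ 23 140 126]
(380, 236) [ 23 142 126]
(477, 180) [ 17 116 123]
(506, 209) [ 22 143 123]
(490, 220) [22 49 57]
(175, 217) [ 21 146 124]
(291, 229) [ 13 135 117]
(200, 240) [ 18 114 125]
[[0.53527892 0.09733958 0.006     ]] [[357.41678493 245.6825284 ]]
```

View pics/c1.png

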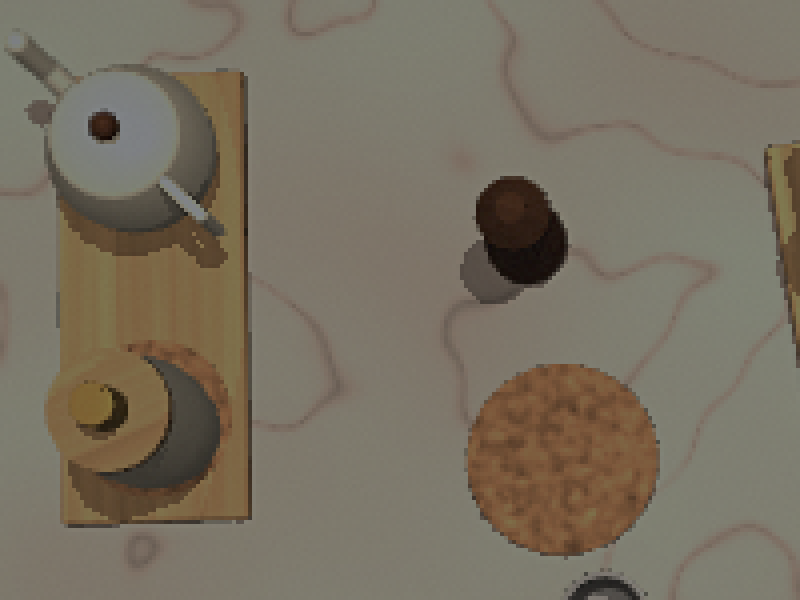

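View pics/c2.png

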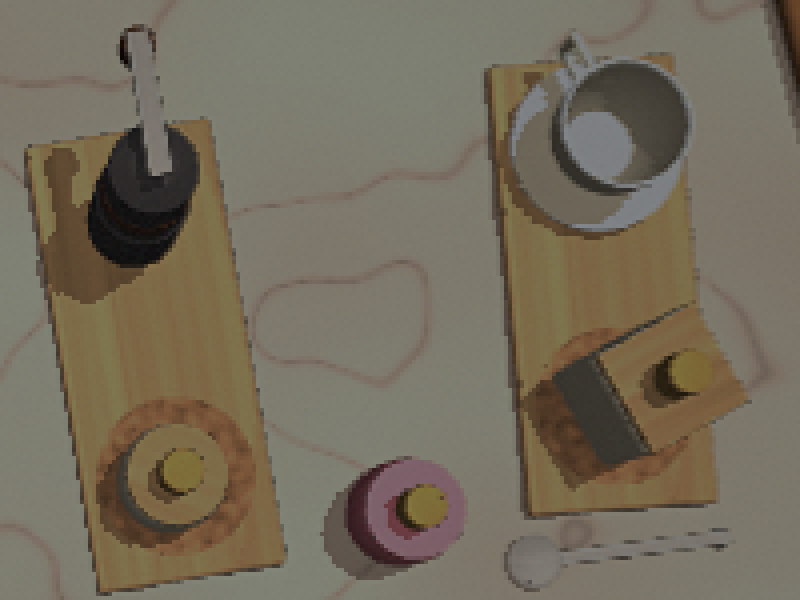

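View pics/c3.png

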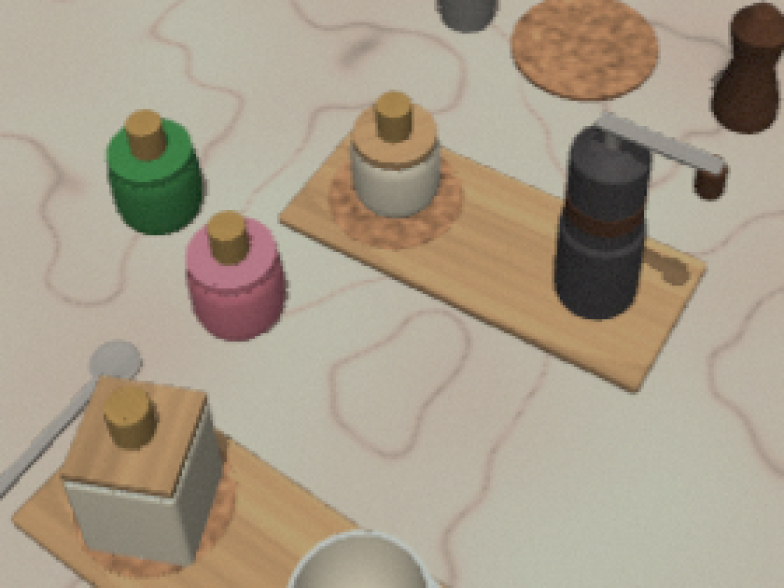

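Confirmed: crop c3 shows the white small canister at (394,160) on the grinder board. Its green (155,180) and pink (237,280) look-alikes stand off the boards. The square canister is on the cup board. Crops c1 and c2 give the board corners.

Run:
```python
from h import *
a=cv2.imread('pics/top0.png'); hsv=cv2.cvtColor(a,cv2.COLOR_BGR2HSV)
f=lambda pts,u0:[(u0+(x+.5)/4-.5,115+(y+.5)/4-.5) for x,y in pts]
L={'TL':(205,55),'TR':(205,-55),'BR':(-60,-55),'BL':(-60,55)}
B={'teapot':(150,dict(TR=(243,72),BR=(248,520),BL=(62,522))),
'grinder':(335,dict(TL=(27,147),TR=(210,121),BR=(284,563),BL=(100,592))),
'cup':(335,dict(TL=(490,67),TR=(673,54),BR=(716,500),BL=(528,514)))}
for n,(u0,c) in B.items():
    W=plane('top',f(c.values(),u0),.01)[:,:2]*1000; l=np.array([L[k] for k in c],float)
    lc,wc=l-l.mean(0),W-W.mean(0)
    th=np.arctan2((lc[:,0]*wc[:,1]-lc[:,1]*wc[:,0]).sum(),(lc*wc).sum()); R=np.array([[np.cos(th),-np.sin(th)],[np.sin(th),np.cos(th)]])
    o=W.mean(0)-R@l.mean(0); print(n,o.round(1),'yaw',np.degrees(th).round(1),'res',(l@R.T+o-W).round(1).tolist(), 'scene',proj('scene',[o[0]/1e3,o[1]/1e3,.01]).round(1))
m=cv2.inRange(hsv[200:260,260:320],(5,90,80),(20,200,200)); c=max(cv2.findContours(m,0,1)[0],key=cv2.contourArea)
(x,y),r1,_=cv2.fitEllipse(c); print('mat',plane('top',[(x+260,y+200)],.006)*1e3,r1)
for n,u0,p,z,s in [('tall',150,(92,404),.144,(430,149)),('small',335,(183,471),.094,(150+394/2.8,230+101/2.8)),('square',335,(690,372),.119,(150+129/2.8,230+400/2.8))]:
    print(n,plane('top',f([p],u0),z)*1e3,plane('scene',[s],z)*1e3)
# square lid edges
q=plane('top',f([(652,453),(748,400)],335),.093)*1e3;print('sq edge',q,np.degrees(np.arctan2(*(q[0]-q[1])[1::-1])))
print('spoon',plane('top',f([(505,560),(735,540)],335),.005)*1e3)
e=plane('top',[(301,269)],.05)*1e3;print('creamer',e)
```

```text
teapot [560.5 336.1] yaw 0.9 res [[1.4, -0.7], [0.3, -0.7], [-1.7, 1.4]] scene [[425.  193.4]]
grinder [ 520.9 -104.6] yaw 8.1 res [[0.6, 0.9], [2.2, -0.8], [-1.3, -1.5], [-1.5, 1.4]] scene [[290.3 299. ]]
cup [ 559.  -358.3] yaw 3.0 res [[1.4, 1.4], [0.9, -1.0], [-1.6, -0.9], [-0.8, 0.5]] scene [[205.3 407.1]]
mat [[534.43393924  99.32667234   6.        ]] (46.75163650512695, 47.00148391723633)
tall [[553.21572042 327.60493094 144.        ]] [[561.14702536 314.66538719 144.        ]]
small [[517.48816463 -99.79832443  94.        ]] [[519.09265455 -97.57812243  94.        ]]
square [[ 563.64563409 -361.77128932  119.        ]] [[ 564.82371629 -360.31089857  119.        ]]
sq edge [[ 523.89771092 -349.72326693   93.        ]
 [ 551.60676575 -402.04440047   93.        ]] 117.90550840039664
spoon [[ 470.81141484 -294.30878511    5.        ]
 [ 480.6168841  -427.39796312    5.        ]]
creamer [[442.12553104  72.42109532  50.        ]]
```

```bash
cat >> h.py <<'E'
BO={'teapot':(560.5,336.1,.9),'grinder':(520.9,-104.6,8.1),'cup':(559,-358.3,3.0)}
def T(b,pts,z):
    x,y,t=b; t=np.radians(t); p=np.array(pts,float); R=np.array([[np.cos(t),-np.sin(t)],[np.sin(t),np.cos(t)]])
    return np.c_[p@R.T+[x,y],np.full(len(p),z)]/1e3
def circ(c,r,z):
    a=np.linspace(0,2*np.pi,60); return T((c[0],c[1],0),np.c_[r*np.cos(a),r*np.sin(a)],z)
RECT=[(205,55),(205,-55),(-60,-55),(-60,55)]
def overlay(n,img,s,curves):
    o=cv2.resize(img,None,fx=s,fy=s,interpolation=3)
    for P,col in curves: cv2.polylines(o,[np.int32(((proj(n,P)+.5)*s-.5)*8)],True,col,1,cv2.LINE_AA,3)
    return o
E
python3 - <<'E'
from h import *
b=cv2.imread('pics/scene0.png'); s=3
C=[(T(v,RECT,10),(255,0,0)) for v in BO.values()]+[(circ(v,46,10),(0,0,255)) for v in BO.values()]
for c,z in [((553.2,327.6),144),((517.5,-99.8),94),((563.6,-361.8),119)]: C.append((circ(c,12,z),(0,255,0)))
C.append((circ((534.4,99.3),56,6),(0,0,255)))
o=overlay('scene',b,s,C)
r=lambda u,v,w,h:o[v*s:(v+h)*s,u*s:(u+w)*s]
cv2.imwrite('pics/o1.png',np.hstack([r(385,140,133,100),r(240,255,133,100)]))
cv2.imwrite('pics/o2.png',np.hstack([r(145,360,133,100),r(300,215,133,100)]))
cv2.imwrite('pics/o.png',np.vstack([cv2.imread('pics/o1.png'),cv2.imread('pics/o2.png')]))
E
```

```text
(no output)
```

View pics/o.png

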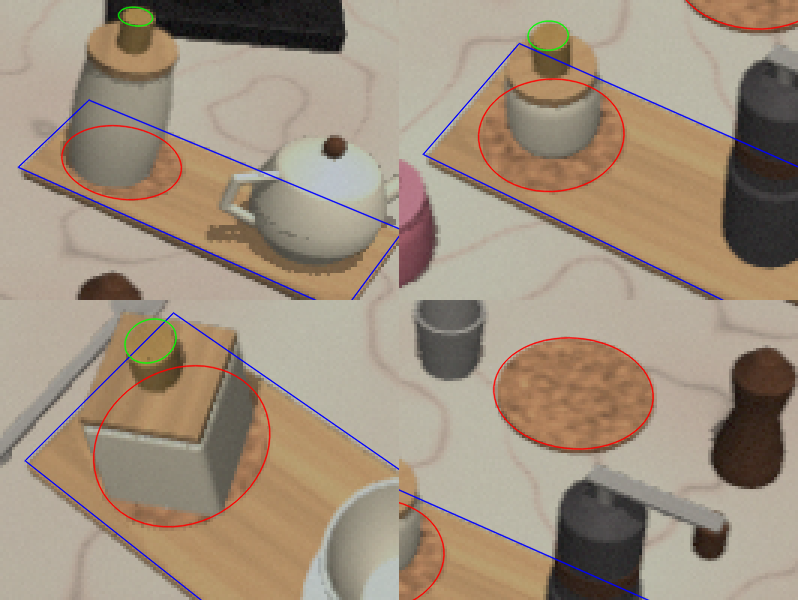

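The overlays match the boards, the mat and the knobs to within about 1–2 mm. The plan is: square → mat, small → cup board, tall → grinder board, square → teapot board. First I move above the square canister's knob.

```bash
python3 -m inch '30 12 2 0 0 0;70 28 4 0 0 0;110 45 6 0 0 0;150 60 8 0 0 0;190 76 10 0 0 0;230 92 10 0 0 0;250 102 10 0 0 0;250 102 10 0 0 0' 55 40
python3 -m inch '30 12 0 0 0 0;65 27 0 0 0 0;100 42 0 0 0 0;130 54 0 0 0 0;146 60 -10 0 0 0;148.5 61 -30 0 0 0;148.5 61 -50 0 0 0;148.5 61 -50 0 0 0'
```

```text
t: 0.9
ee_pos: [0.4181, -0.4204, 0.2406]
tcp_rot: [-3.102, -0.485, -0.001]
wrist_force: [-0.9, -0.4, -0.0]
opening: 0.64
grip_force: 0.0
t: 1.7
ee_pos: [0.5614, -0.3608, 0.1868]
tcp_rot: [-3.099, -0.477, 0.009]
wrist_force: [-0.1, -0.3, -0.3]
opening: 0.642
grip_force: 0.0
```

```bash
python3 -m inch '0 0 -15 0 0 0;0 0 -35 0 0 0;0 0 -55 0 0 0;0 0 -70 0 0 0;0 0 -82 0 0 0;0 0 -90 0 0 0;0 0 -93 0 0 0;0 0 -93 0 0 0'
python3 - <<'E'
from h import *
cv2.imwrite('pics/g1.png',cv2.resize(vision.snapshot('scene')[320:460,120:290,::-1],None,fx=4,fy=4,interpolation=3))
E
```

```text
t: 2.5
ee_pos: [0.5641, -0.3616, 0.0983]
tcp_rot: [3.105, 0.479, -0.0]
wrist_force: [0.7, 0.6, 0.3]
opening: 0.647
grip_force: 0.0
```

View pics/g1.png

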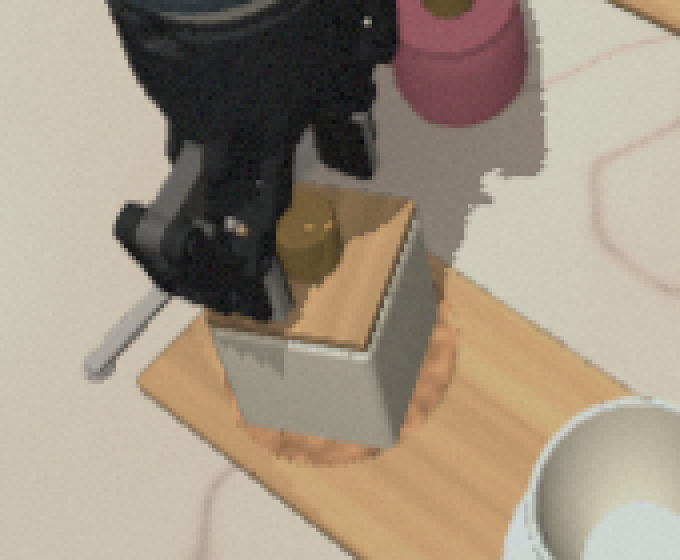

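The knob at (310,235) stands between the open fingers, which are clear of the lid. I close the gripper and lift a little.

```bash
python3 -m inch '0 0 0 0 0 0;0 0 0 0 0 0;0 0 0 0 0 0;0 0 0 0 0 0;0 0 0 0 0 0;0 0 0 0 0 0;0 0 0 0 0 0;0 0 0 0 0 0' 0 60
python3 -m inch '0 0 2 0 0 0;0 0 6 0 0 0;0 0 14 0 0 0;0 0 26 0 0 0;0 0 40 0 0 0;0 0 40 0 0 0'
```

```text
t: 3.35
ee_pos: [0.5647, -0.3621, 0.0993]
tcp_rot: [3.103, 0.478, 0.002]
wrist_force: [0.7, -1.8, 5.0]
opening: 0.257
grip_force: 59.0
t: 3.95
ee_pos: [0.5655, -0.3627, 0.1418]
tcp_rot: [3.101, 0.478, 0.006]
wrist_force: [1.0, -0.2, -2.9]
opening: 0.256
grip_force: 59.0
```

```bash
python3 -m inch '0 0 15 0 0 0;0 0 35 0 0 0;0 0 60 0 0 0;-1 15 82 0 0 0;-2 40 100 0 0 -2;-4 70 108 0 0 -5;-6 105 110 0 0 -8;-9 140 110 0 0 -11'
python3 -m inch '-2 35 0 0 0 -3;-4 70 0 0 0 -6;-7 105 0 0 0 -9;-9 140 0 0 0 -12;-12 175 0 0 0 -14;-15 210 0 0 0 -16;-17 240 0 0 0 -16;-19 270 0 0 0 -16'
python3 -m inch '-1 20 0 0 0 0;-1.5 35 0 0 0 0;-1.5 45 0 0 0 0;-1.5 49 0 0 0 0;-1.5 49 0 0 0 0;-1.5 49 0 0 0 0'
```

```text
t: 4.75
ee_pos: [0.5551, -0.2206, 0.2492]
tcp_rot: [3.136, 0.174, 0.002]
wrist_force: [0.4, -0.4, -3.7]
opening: 0.256
grip_force: 59.4
t: 5.55
ee_pos: [0.5357, 0.0499, 0.2487]
tcp_rot: [3.131, -0.259, 0.001]
wrist_force: [0.9, -0.3, -4.8]
opening: 0.255
grip_force: 59.3
t: 6.15
ee_pos: [0.5348, 0.0967, 0.2482]
tcp_rot: [3.13, -0.261, -0.0]
wrist_force: [0.1, -1.0, -3.3]
opening: 0.257
grip_force: 59.4
```

```bash
python3 -m inch '0 0 -15 0 0 0;0 0 -40 0 0 0;0 0 -70 0 0 0;0 0 -95 0 0 0;0 0 -115 0 0 0;0 0 -130 0 0 0;0 0 -140 0 0 0;0 0 -144 0 0 0'
python3 -m inch '0 0 -1 0 0 0;0 0 -2 0 0 0;0 0 -3 0 0 0;0 0 -4 0 0 0;0 0 -5 0 0 0;0 0 -6 0 0 0;0 0 -6 0 0 0'
python3 -m inch '0 0 -1 0 0 0;0 0 -1 0 0 0'
python3 -m inch '0 0 -1 0 0 0;0 0 -1 0 0 0'
```

```text
t: 6.95
ee_pos: [0.5343, 0.0968, 0.1034]
tcp_rot: [3.13, -0.261, -0.002]
wrist_force: [0.2, -0.0, -3.8]
opening: 0.253
grip_force: 59.4
t: 7.65
ee_pos: [0.5345, 0.0976, 0.0982]
tcp_rot: [-3.131, 0.259, 0.0]
wrist_force: [0.6, 0.3, -4.1]
opening: 0.255
grip_force: 59.4
t: 7.85
ee_pos: [0.5345, 0.0975, 0.0972]
tcp_rot: [3.131, -0.259, -0.0]
wrist_force: [-0.8, -0.2, -3.4]
opening: 0.257
grip_force: 59.4
t: 8.05
ee_pos: [0.5345, 0.0975, 0.0962]
tcp_rot: [3.131, -0.26, -0.0]
wrist_force: [0.2, -0.1, -4.0]
opening: 0.262
grip_force: 59.4
```

```bash
python3 -m inch '0 0 -.5 0 0 0;0 0 -1 0 0 0;0 0 -1 0 0 0'
python3 -m inch '0 0 -.5 0 0 0;0 0 -.5 0 0 0;0 0 -.5 0 0 0'
```

```text
t: 8.35
ee_pos: [0.5347, 0.0975, 0.0953]
tcp_rot: [-3.131, 0.26, -0.0]
wrist_force: [0.2, -0.5, -4.6]
opening: 0.255
grip_force: 59.5
t: 8.65
ee_pos: [0.5348, 0.0974, 0.0952]
tcp_rot: [3.131, -0.26, 0.001]
wrist_force: [-0.6, -1.3, 1.1]
opening: 0.254
grip_force: 59.9
```

Contact: the wrist force rose from −4.6 to +1.1 N. I release and back off.

```bash
python3 -m inch '0 0 0 0 0 0;0 0 0 0 0 0;0 0 0 0 0 0;0 0 0 0 0 0;0 0 5 0 0 0;0 0 20 0 0 0;0 0 45 0 0 0;0 0 70 0 0 0' 55
python3 - <<'E'
from h import *
cv2.imwrite('pics/g2.png',cv2.resize(vision.snapshot('scene')[140:340,240:440,::-1],None,fx=3,fy=3,interpolation=3))
E
```

```text
t: 9.45
ee_pos: [0.5343, 0.0975, 0.1656]
tcp_rot: [3.131, -0.26, -0.001]
wrist_force: [0.3, 0.0, -0.7]
opening: 0.642
grip_force: 0.0
```

View pics/g2.png

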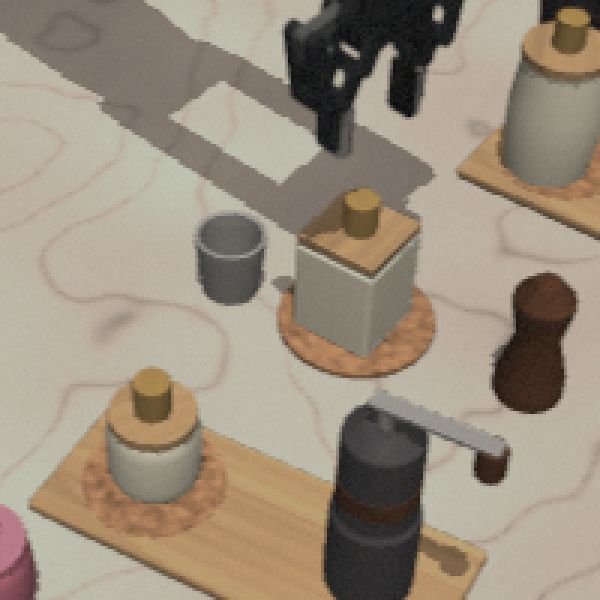

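The square canister stands upright on the mat at (360,290), with the creamer at (230,260) undisturbed. Next is the small canister.

```bash
python3 -m inch '-2 -20 5 0 0 0;-5 -55 5 0 0 0;-8 -95 5 0 0 0;-11 -130 5 0 0 0;-14 -165 5 0 0 0;-16 -188 0 0 0 0;-16.5 -197 -10 0 0 0;-16.5 -197 -20 0 0 0'
python3 -m inch '0 0 -15 0 0 0;0 0 -35 0 0 0;0 0 -50 0 0 0;0 0 -60 0 0 0;0 0 -67 0 0 0;0 0 -71 0 0 0;0 0 -71 0 0 0;0 0 -71 0 0 0'
python3 -m inch '0 0 0 0 0 0;0 0 0 0 0 0;0 0 0 0 0 0;0 0 0 0 0 0;0 0 0 0 0 0;0 0 0 0 0 0;0 0 0 0 0 0;0 0 0 0 0 0' 0 60
python3 -m inch '0 0 2 0 0 0;0 0 6 0 0 0;0 0 14 0 0 0;0 0 26 0 0 0;0 0 40 0 0 0;0 0 40 0 0 0'
```

```text
t: 10.3
ee_pos: [0.5181, -0.1003, 0.1443]
tcp_rot: [-3.131, 0.263, -0.001]
wrist_force: [0.2, 0.3, -0.4]
opening: 0.641
grip_force: 0.0
t: 11.1
ee_pos: [0.5185, -0.0995, 0.0743]
tcp_rot: [3.131, -0.259, 0.001]
wrist_force: [-0.6, -0.9, 0.6]
opening: 0.642
grip_force: 0.0
t: 11.9
ee_pos: [0.5185, -0.0998, 0.0745]
tcp_rot: [3.13, -0.26, 0.002]
wrist_force: [-1.0, -0.9, 5.6]
opening: 0.25
grip_force: 58.7
t: 12.5
ee_pos: [0.5197, -0.1001, 0.1164]
tcp_rot: [3.129, -0.259, 0.007]
wrist_force: [1.0, 0.2, -1.2]
opening: 0.255
grip_force: 58.9
```

```bash
python3 -m inch '0 0 20 0 0 0;0 0 50 0 0 0;0 -5 75 0 0 0;3 -25 88 0 0 0;8 -55 90 0 0 0;14 -90 90 0 0 0;20 -125 90 0 0 0;25 -160 90 0 0 0'
python3 -m inch '6 -35 0 0 0 0;11 -65 0 0 0 0;14 -85 0 0 0 0;16 -96 0 0 0 0;16 -98.5 0 0 0 0;16 -98.5 0 0 0 0;16 -98.5 0 0 0 0;16 -98.5 0 0 0 0'
python3 -m inch '0 0 -15 0 0 0;0 0 -40 0 0 0;0 0 -65 0 0 0;0 0 -85 0 0 0;0 0 -100 0 0 0;0 0 -112 0 0 0;0 0 -119 0 0 0;0 0 -123 0 0 0'
python3 -m inch '0 0 -1 0 0 0;0 0 -2 0 0 0;0 0 -3 0 0 0;0 0 -4 0 0 0;0 0 -4 0 0 0;0 0 -4 0 0 0'
```

```text
t: 13.3
ee_pos: [0.5432, -0.2606, 0.2037]
tcp_rot: [-3.131, 0.259, 0.0]
wrist_force: [0.1, 1.0, -1.6]
opening: 0.255
grip_force: 59.2
t: 14.1
ee_pos: [0.5592, -0.3567, 0.2041]
tcp_rot: [-3.131, 0.258, -0.0]
wrist_force: [0.1, 0.2, -3.6]
opening: 0.251
grip_force: 59.2
t: 14.9
ee_pos: [0.5592, -0.3579, 0.0806]
tcp_rot: [3.131, -0.259, 0.0]
wrist_force: [-0.1, -0.2, -2.8]
opening: 0.255
grip_force: 59.2
t: 15.5
ee_pos: [0.5591, -0.358, 0.077]
tcp_rot: [3.131, -0.26, 0.0]
wrist_force: [1.0, 0.2, -2.7]
opening: 0.258
grip_force: 59.2
```

```bash
python3 -m inch '0 0 -.5 0 0 0;0 0 -1 0 0 0;0 0 -1.5 0 0 0;0 0 -1.5 0 0 0;0 0 -1.5 0 0 0'
python3 -m inch '0 0 -.5 0 0 0;0 0 -.5 0 0 0;0 0 -.5 0 0 0'
python3 -m inch '0 0 -.5 0 0 0;0 0 -.5 0 0 0;0 0 -.5 0 0 0'
```

```text
t: 16.0
ee_pos: [0.5591, -0.358, 0.0752]
tcp_rot: [-3.131, 0.26, 0.0]
wrist_force: [-0.2, 1.1, -2.1]
opening: 0.257
grip_force: 59.2
t: 16.3
ee_pos: [0.5591, -0.358, 0.0748]
tcp_rot: [-3.131, 0.26, 0.0]
wrist_force: [0.6, 0.1, -1.9]
opening: 0.257
grip_force: 59.2
t: 16.6
ee_pos: [0.5592, -0.3581, 0.0746]
tcp_rot: [3.131, -0.26, 0.0]
wrist_force: [0.1, 1.1, 1.4]
opening: 0.254
grip_force: 59.6
```

```bash
python3 -m inch '0 0 0 0 0 0;0 0 0 0 0 0;0 0 0 0 0 0;0 0 0 0 0 0;0 0 5 0 0 0;0 0 20 0 0 0;0 0 50 0 0 0;0 0 85 0 0 0' 55
python3 -m inch '0 0 35 0 0 0;0 10 65 0 0 0;0 35 80 0 0 0;-1 70 80 0 0 0;-2 110 80 0 0 0;-2 150 80 0 0 0;-3 190 80 0 0 0;-3 230 80 0 0 0'
python3 -m inch '0 40 0 0 0 0;0 80 0 0 0 0;-1 120 0 0 0 0;-1 160 0 0 0 0;-1 200 0 0 0 0;-2 240 0 0 0 0;-2 280 0 0 0 0;-2 320 0 0 0 0'
python3 -m inch '0 40 0 0 0 0;0 75 0 0 0 0;0 105 0 0 0 0;-.5 125 0 0 0 0;-.5 134.5 0 0 0 0;-.5 134.5 -15 0 0 0;-.5 134.5 -30 0 0 0;-.5 134.5 -30 0 0 0'
python3 - <<'E'
from h import *
a=vision.snapshot('scene')[:,:,::-1].copy();t=vision.snapshot('top')[:,:,::-1].copy()
C=[(circ(BO['cup'],46,10),(0,0,255)),(circ(BO['cup'],12,94),(0,255,0)),(circ((534.5,98),12,115),(0,255,0)),(circ((553.5,327),12,144),(0,255,0))]
s=3;o=overlay('scene',a,s,C);p=overlay('top',t,s,C)
r=lambda o,u,v,w,h:o[v*s:(v+h)*s,u*s:(u+w)*s]
cv2.imwrite('pics/g3.png',np.vstack([np.hstack([r(o,145,360,133,100),r(o,360,100,133,100)]),np.hstack([r(p,430,150,133,100),r(p,150,160,133,100)])]))
E
```

```text
t: 17.4
ee_pos: [0.5586, -0.3576, 0.1602]
tcp_rot: [-3.13, 0.26, 0.002]
wrist_force: [0.4, -0.6, -0.6]
opening: 0.646
grip_force: 0.0
t: 18.2
ee_pos: [0.556, -0.1265, 0.241]
tcp_rot: [3.13, -0.26, 0.003]
wrist_force: [1.2, -0.3, -0.2]
opening: 0.645
grip_force: 0.0
t: 19.0
ee_pos: [0.5541, 0.1937, 0.2411]
tcp_rot: [-3.13, 0.26, -0.003]
wrist_force: [0.7, 1.2, 0.7]
opening: 0.645
grip_force: 0.0
t: 19.8
ee_pos: [0.5526, 0.3255, 0.2079]
tcp_rot: [3.129, -0.26, -0.005]
wrist_force: [0.2, -0.1, -0.1]
opening: 0.643
grip_force: 0.0
```

View pics/g3.png

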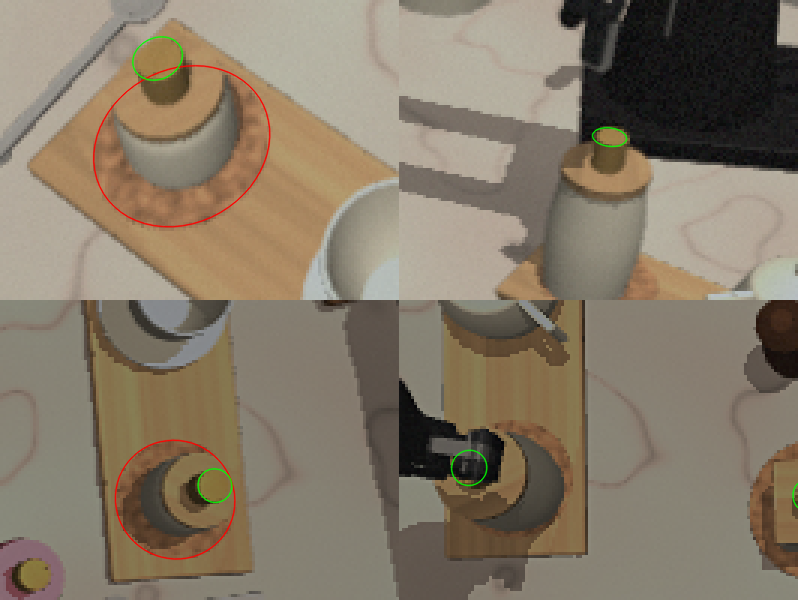

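The small canister stands concentric on the cup disc, at (170,120) and (195,490) in the crops. The tall knob matches its predicted ring. I descend and grip.

```bash
python3 -m inch '0 0 -15 0 0 0;0 0 -35 0 0 0;0 0 -55 0 0 0;0 0 -68 0 0 0;0 0 -77 0 0 0;0 0 -82 0 0 0;0 0 -84 0 0 0;0 0 -84 0 0 0'
python3 -m inch '0 0 0 0 0 0;0 0 0 0 0 0;0 0 0 0 0 0;0 0 0 0 0 0;0 0 0 0 0 0;0 0 0 0 0 0;0 0 0 0 0 0;0 0 0 0 0 0' 0 60
python3 -m inch '0 0 2 0 0 0;0 0 6 0 0 0;0 0 14 0 0 0;0 0 26 0 0 0;0 0 40 0 0 0;0 0 40 0 0 0'
```

```text
t: 20.7
ee_pos: [0.5539, 0.3266, 0.1257]
tcp_rot: [-3.131, 0.26, -0.001]
wrist_force: [0.3, -0.3, -0.3]
opening: 0.645
grip_force: 0.0
t: 21.5
ee_pos: [0.5541, 0.3269, 0.1262]
tcp_rot: [-3.13, 0.259, -0.003]
wrist_force: [-1.0, 1.4, 5.6]
opening: 0.256
grip_force: 59.0
t: 22.1
ee_pos: [0.5553, 0.3272, 0.1687]
tcp_rot: [-3.128, 0.259, -0.008]
wrist_force: [0.3, 0.0, -3.4]
opening: 0.254
grip_force: 58.9
```

```bash
python3 -m inch '0 0 15 0 0 0;0 0 40 0 0 0;0 0 70 0 0 0;0 0 95 0 0 0;-1 -10 108 0 0 0;-3 -35 110 0 0 0;-5 -70 110 0 0 0;-8 -105 110 0 0 0'
python3 -m inch '-3 -35 0 0 0 0;-5 -70 0 0 0 0;-8 -105 0 0 0 0;-11 -140 0 0 0 0;-14 -175 0 0 0 0;-16 -210 0 0 0 0;-19 -245 0 0 0 0;-21 -275 0 0 0 0'
python3 -m inch '-2 -25 0 0 0 0;-3 -41 0 0 0 0;-4 -49 0 0 0 0;-4 -51.5 0 0 0 0;-4 -51.5 0 0 0 0;-4 -51.5 0 0 0 0;-4 -51.5 0 0 0 0;-4 -51.5 0 0 0 0'
```

```text
t: 22.9
ee_pos: [0.5449, 0.22, 0.2747]
tcp_rot: [3.13, -0.258, -0.001]
wrist_force: [0.6, 0.2, -4.2]
opening: 0.256
grip_force: 59.3
t: 23.7
ee_pos: [0.5234, -0.0557, 0.2748]
tcp_rot: [3.13, -0.261, -0.002]
wrist_force: [0.1, 0.3, -3.1]
opening: 0.252
grip_force: 59.3
t: 24.5
ee_pos: [0.5207, -0.1042, 0.2754]
tcp_rot: [-3.131, 0.258, -0.0]
wrist_force: [0.0, -1.2, -4.5]
opening: 0.257
grip_force: 59.3
```

Good at (520.7, −104.2). Contact should come near z = 126 mm, so I lower to about 129 first and then creep.

```bash
python3 -m inch '0 0 -15 0 0 0;0 0 -40 0 0 0;0 0 -70 0 0 0;0 0 -95 0 0 0;0 0 -115 0 0 0;0 0 -130 0 0 0;0 0 -139 0 0 0;0 0 -143 0 0 0'
python3 -m inch '0 0 -1 0 0 0;0 0 -2 0 0 0;0 0 -3 0 0 0;0 0 -4 0 0 0;0 0 -4 0 0 0;0 0 -4 0 0 0'
python3 -m inch '0 0 -.5 0 0 0;0 0 -1 0 0 0;0 0 -1.5 0 0 0;0 0 -1.5 0 0 0;0 0 -1.5 0 0 0'
```

```text
t: 25.3
ee_pos: [0.5204, -0.1046, 0.1316]
tcp_rot: [-3.13, 0.259, 0.002]
wrist_force: [-1.1, -0.4, -3.0]
opening: 0.25
grip_force: 59.3
t: 25.9
ee_pos: [0.5206, -0.105, 0.1285]
tcp_rot: [3.131, -0.26, 0.0]
wrist_force: [-0.1, -0.5, -3.8]
opening: 0.251
grip_force: 59.3
t: 26.4
ee_pos: [0.5206, -0.105, 0.1268]
tcp_rot: [-3.131, 0.26, 0.0]
wrist_force: [0.2, 0.2, -4.2]
opening: 0.25
grip_force: 59.3
```

```bash
python3 -m inch '0 0 -.5 0 0 0;0 0 -.5 0 0 0;0 0 -.5 0 0 0'
python3 -m inch '0 0 -.5 0 0 0;0 0 -.5 0 0 0;0 0 -.5 0 0 0'
```

```text
t: 26.7
ee_pos: [0.5206, -0.105, 0.1263]
tcp_rot: [-3.131, 0.26, 0.0]
wrist_force: [-0.7, -0.2, -4.4]
opening: 0.254
grip_force: 59.3
t: 27.0
ee_pos: [0.5208, -0.105, 0.1262]
tcp_rot: [3.131, -0.26, 0.001]
wrist_force: [-0.6, -0.2, 0.8]
opening: 0.255
grip_force: 59.5
```

```bash
python3 -m inch '0 0 0 0 0 0;0 0 0 0 0 0;0 0 0 0 0 0;0 0 0 0 0 0;0 0 5 0 0 0;0 0 20 0 0 0;0 0 45 0 0 0;0 0 60 0 0 0' 55
python3 -m inch '1 15 0 0 0 0;3 45 0 0 0 0;5 80 0 0 0 0;8 120 0 0 0 0;11 155 0 0 0 0;13 185 0 0 0 0;14 202.5 0 0 0 0;14 202.5 -15 0 0 0'
python3 -m inch '0 0 -20 0 0 0;0 0 -40 0 0 0;0 0 -55 0 0 0;0 0 -65 0 0 0;0 0 -72 0 0 0;0 0 -75.5 0 0 0;0 0 -75.5 0 0 0;0 0 -75.5 0 0 0'
python3 - <<'E'
from h import *
a=vision.snapshot('scene')[:,:,::-1].copy();t=vision.snapshot('top')[:,:,::-1].copy()
C=[(circ(BO['grinder'],46,10),(0,0,255)),(circ(BO['grinder'],12,144),(0,255,0))]
s=3;o=overlay('scene',a,s,C);p=overlay('top',t,s,C)
r=lambda o,u,v,w,h:o[v*s:(v+h)*s,u*s:(u+w)*s]
cv2.imwrite('pics/g4.png',np.vstack([np.hstack([r(o,230,240,133,100),r(o,300,140,133,100)]),np.hstack([r(p,320,170,133,100),r(p,230,170,133,100)])]))
E
```

```text
t: 27.8
ee_pos: [0.5212, -0.1052, 0.1877]
tcp_rot: [3.13, -0.259, 0.003]
wrist_force: [0.5, 0.7, 0.3]
opening: 0.644
grip_force: 0.0
t: 28.6
ee_pos: [0.535, 0.1012, 0.1715]
tcp_rot: [-3.13, 0.254, -0.004]
wrist_force: [0.7, -0.7, -0.5]
opening: 0.641
grip_force: 0.0
t: 29.4
ee_pos: [0.535, 0.0975, 0.0959]
tcp_rot: [-3.131, 0.26, -0.002]
wrist_force: [-0.1, 0.1, 0.3]
opening: 0.644
grip_force: 0.0
```

View pics/g4.png

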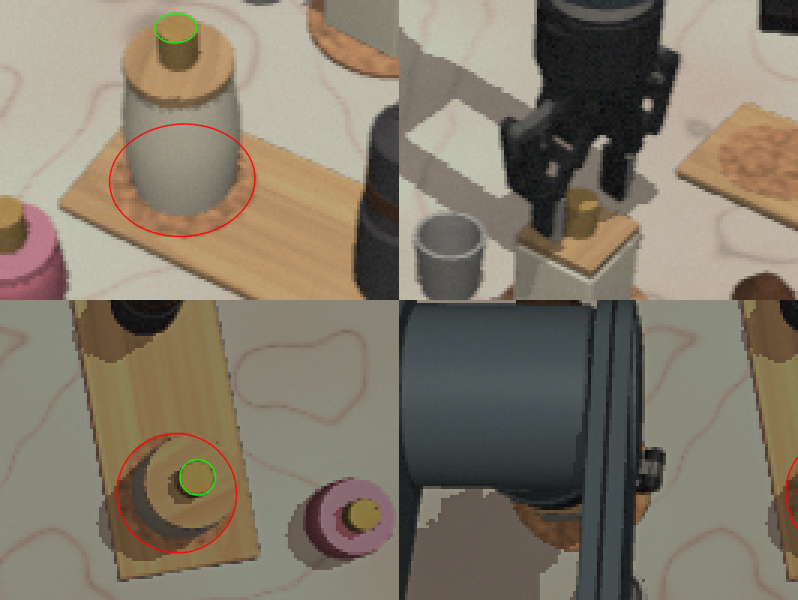

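The tall canister is on the grinder disc with knob and disc overlays coinciding. The knob of the square one is between the fingers at (580,212). I grip and lift it, then check the teapot disc, which is now uncovered.

```bash
python3 -m inch '0 0 0 0 0 0;0 0 0 0 0 0;0 0 0 0 0 0;0 0 0 0 0 0;0 0 0 0 0 0;0 0 0 0 0 0;0 0 0 0 0 0;0 0 0 0 0 0' 0 60
python3 -m inch '0 0 2 0 0 0;0 0 6 0 0 0;0 0 14 0 0 0;0 0 30 0 0 0;0 0 50 0 0 0;0 0 75 0 0 0;0 0 90 0 0 0;0 0 90 0 0 0'
python3 - <<'E'
from h import *
a=vision.snapshot('scene')[:,:,::-1].copy();t=vision.snapshot('top')[:,:,::-1].copy()
C=[(circ(BO['teapot'],46,10),(0,0,255)),(T(BO['teapot'],RECT,10),(255,0,0))]
s=4;o=overlay('scene',a,s,C);p=overlay('top',t,s,C)
r=lambda o,u,v,w,h:o[v*s:(v+h)*s,u*s:(u+w)*s]
cv2.imwrite('pics/g5.png',np.hstack([r(o,385,155,100,75),r(p,140,180,100,75)]))
E
```

```text
t: 30.3
ee_pos: [0.5349, 0.0972, 0.0958]
tcp_rot: [3.13, -0.26, 0.001]
wrist_force: [-1.6, -2.8, 5.8]
opening: 0.257
grip_force: 58.7
t: 31.1
ee_pos: [0.5362, 0.0977, 0.188]
tcp_rot: [-3.13, 0.259, -0.008]
wrist_force: [-0.6, -0.2, -3.6]
opening: 0.254
grip_force: 58.9
```

View pics/g5.png

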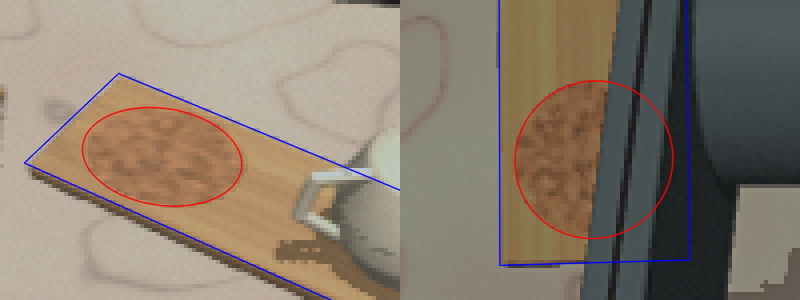

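The teapot disc overlay fits in both views. Moving the square canister there.

```bash
python3 -m inch '0 0 20 0 0 0;1 10 35 0 0 0;4 35 40 0 0 0;8 70 40 0 0 0;12 105 40 0 0 0;16 140 40 0 0 0;20 175 40 0 0 0;23 205 40 0 0 0'
python3 -m inch '2 18 0 0 0 0;3 28 0 0 0 0;3 33 0 0 0 0;3 33.5 0 0 0 0;3 33.5 0 0 0 0;3 33.5 0 0 0 0'
python3 -m inch '0 0 -15 0 0 0;0 0 -40 0 0 0;0 0 -65 0 0 0;0 0 -85 0 0 0;0 0 -100 0 0 0;0 0 -111 0 0 0;0 0 -117 0 0 0;0 0 -120 0 0 0'
python3 -m inch '0 0 -1 0 0 0;0 0 -2 0 0 0;0 0 -3 0 0 0;0 0 -3 0 0 0;0 0 -3 0 0 0'
```

```text
t: 32.0
ee_pos: [0.5567, 0.3042, 0.2231]
tcp_rot: [3.13, -0.259, -0.005]
wrist_force: [0.3, -0.6, -3.9]
opening: 0.259
grip_force: 59.2
t: 32.6
ee_pos: [0.5608, 0.3349, 0.2255]
tcp_rot: [3.13, -0.262, 0.0]
wrist_force: [0.3, -0.6, -3.6]
opening: 0.259
grip_force: 59.3
t: 33.4
ee_pos: [0.5608, 0.3357, 0.1052]
tcp_rot: [3.131, -0.26, 0.0]
wrist_force: [0.1, -0.1, -3.6]
opening: 0.256
grip_force: 59.3
t: 33.9
ee_pos: [0.5607, 0.3361, 0.1026]
tcp_rot: [-3.131, 0.26, -0.001]
wrist_force: [0.4, -0.9, -4.1]
opening: 0.258
grip_force: 59.3
```

```bash
python3 -m inch '0 0 -.5 0 0 0;0 0 -1 0 0 0;0 0 -1.5 0 0 0;0 0 -2 0 0 0;0 0 -2 0 0 0'
python3 -m inch '0 0 -.5 0 0 0;0 0 -.5 0 0 0;0 0 -.5 0 0 0'
python3 -m inch '0 0 -.5 0 0 0;0 0 -.5 0 0 0;0 0 -.5 0 0 0'
```

```text
t: 34.4
ee_pos: [0.5605, 0.336, 0.1002]
tcp_rot: [3.131, -0.26, -0.0]
wrist_force: [-0.0, -0.3, -3.9]
opening: 0.254
grip_force: 59.3
t: 34.7
ee_pos: [0.5607, 0.3361, 0.0999]
tcp_rot: [-3.131, 0.26, -0.0]
wrist_force: [0.1, 0.1, -3.9]
opening: 0.255
grip_force: 59.5
t: 35.0
ee_pos: [0.5608, 0.336, 0.0998]
tcp_rot: [-3.131, 0.259, -0.001]
wrist_force: [-1.4, -0.8, 1.3]
opening: 0.258
grip_force: 59.6
```

Contact. I release, retreat and make a final check.

```bash
python3 -m inch '0 0 0 0 0 0;0 0 0 0 0 0;0 0 0 0 0 0;0 0 0 0 0 0;0 0 5 0 0 0;0 0 20 0 0 0;0 0 45 0 0 0;0 0 75 0 0 0' 55
python3 -m inch '0 0 30 0 0 0;-10 -15 50 0 0 0;-30 -40 60 0 0 0;-55 -70 70 0 0 0;-80 -100 80 0 0 0;-105 -130 80 0 0 0;-120 -150 80 0 0 0;-120 -150 80 0 0 0'
python3 - <<'E'
from h import *
a=vision.snapshot('scene')[:,:,::-1].copy();t=vision.snapshot('top')[:,:,::-1].copy()
C=[(circ(v,46,10),(0,0,255)) for v in BO.values()]+[(circ(BO[k],12,z),(0,255,0)) for k,z in (('teapot',119),('grinder',144),('cup',94))]
s=3;o=overlay('scene',a,s,C);p=overlay('top',t,s,C)
r=lambda o,u,v,w,h:o[v*s:(v+h)*s,u*s:(u+w)*s]
cv2.imwrite('pics/g6.png',np.vstack([np.hstack([r(o,370,120,133,100),r(p,140,160,133,100)]),cv2.resize(np.hstack([a[180:450,100:460],a[0:0+270,0:0]]),(400,300)) if 0 else np.hstack([r(p,250,190,133,100),r(o,130,320,133,100)])]))
cv2.imwrite('pics/final.png',overlay('scene',a,1.25,C))
E
```

```text
t: 35.8
ee_pos: [0.5599, 0.3358, 0.1743]
tcp_rot: [3.13, -0.259, -0.003]
wrist_force: [0.4, -0.6, 0.7]
opening: 0.646
grip_force: 0.0
t: 36.6
ee_pos: [0.4389, 0.1843, 0.2553]
tcp_rot: [3.13, -0.262, 0.001]
wrist_force: [0.3, -0.2, 0.2]
opening: 0.647
grip_force: 0.0
```

View pics/g6.png

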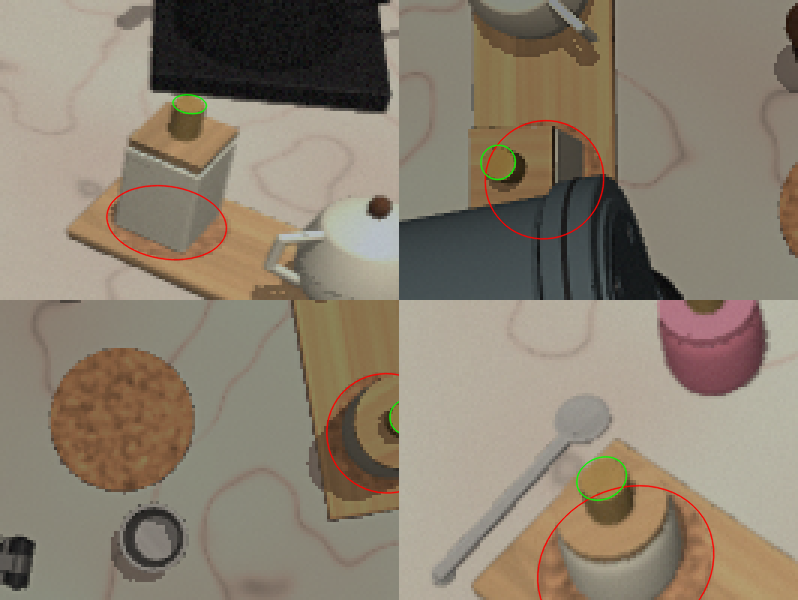

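View pics/final.png

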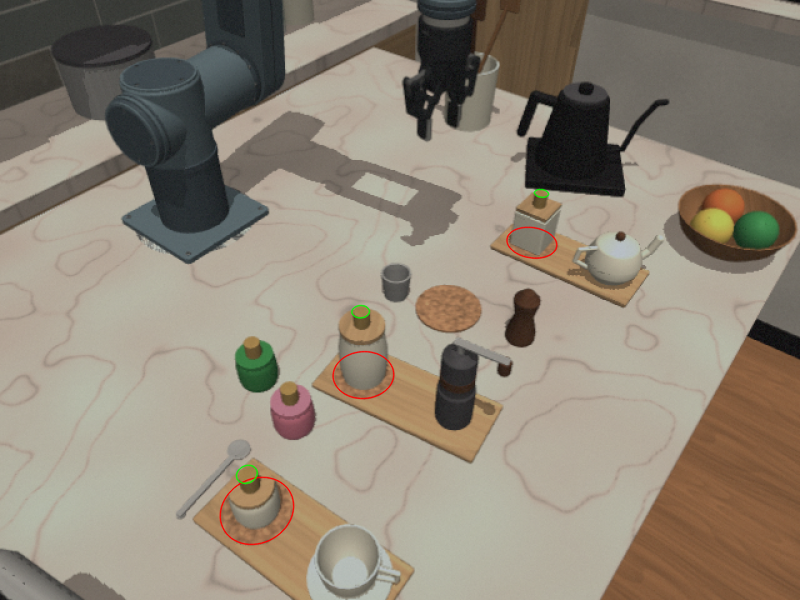

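All three canisters stand upright on the right boards, with their knobs on the predicted rings. The creamer (396,280), spoon (215,478) and look-alikes have not moved.

```bash
python3 -c "
from station import bot
print(bot.finish_job())"
```

```text
the job is handed in; nothing more can be done
None
```

The job is handed in at about 37 s: the tall canister is on the grinder board, the square one on the teapot board and the small one on the cup board, each upright and centred to within about 1–2 mm by camera, with the creamer and teaspoon where they were.

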